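# Unclip the T-perch from the budgie play stand

## Task

The T-perch on the budgies' play stand needs washing: hold in the release button on its clip while you pull it straight up out of its socket. Then set it down in the beige ramekin, without dropping it from above the rim, and leave it there with the ramekin standing upright.

Things in the scene. Friction and masses are not known exactly. Their poses are not given: they have to be found in the camera images.
- perch: T-perch, 70 g: grey plastic clip topped by a bamboo crossbar (12 dia x 70 mm along y, z 70-82). Origin: centre of plug underside, z up. Plug 20x20 mm, z 0-25; handle 28x28, z 25-70. In any of 3 sockets 90 mm apart along its y on a fixed off-white stand, 90x270 mm, 34 high; origin then 9 mm above table. The other two clips are alike but carry a hoop or a steel spike, 112 mm above table at most.
- perch_button_face (a point): Middle of the outer face of the perch's release button, which is only on the handle's +x side: ridged grey pad 18 mm wide (y), 34 mm tall (z 32-66 of the perch), standing 8 mm out of the handle. At rest this point is at x 22, z 49 mm of the perch. Button plus handle measure 36 mm along x, 29 mm when pressed. Axes as the perch's.
- perch_button (a joint): How far the perch's release button is pushed in, towards the perch's -x: 0 out, 0.007 m fully in. Spring: 2 N at first, 6 N fully in; it springs back. Squeezing button and opposite handle face together pushes it in. A tooth locks the plug in its socket (1 mm play a side) unless the button is in 0.005 m or more; raised 25 mm the plug is out.
- ramekin: Loose round beige ceramic ramekin, open on top, 116 mm across at the rim, 48 mm high, 0.4 kg, on the table. Wall 5 mm, inner floor 6 mm above its underside, inside about 98 mm across at the floor and 106 mm at the rim. Origin: centre of its underside, z up.
There are look-alikes about, which are no part of the job. What is shaped like the ramekin but red is not meant.

How it is judged:
By the outcome, as a careful person would: the job done as asked, in the order asked, and still so for the second after the job is handed in, with the robot touching nothing.
It also fails if it takes over 42 s, if anything falls off the work surface, if the arm or the gripper's body presses on something with over 40 N, if the wrist force passes 120 N, or if a joint passes its speed limit or range.

## Robot

A 6-joint arm with a two-finger parallel gripper is mounted at the origin on the work surface. World frame = base frame: x ahead of the robot, y to its left, z up, the work surface at z = 0. Lengths are in m, angles in rad, forces in N, time in s.
With the tool pointing down it reaches from about 0.3 to 0.775 m from the base axis. Payload 14.6 kg.
Tool frame: the origin (TCP) lies at the very end of the fingers, on their centre line; the grasp point (between the pads) lies 19 mm behind it; z points along the fingers, y is the line along which they close (so a half turn about z gives the same grasp; the last joint's range is limited). The gripper opens to 94 mm and grips with 3 to 60 N. Pads are 16 mm wide; open, the fingers measure 119 mm over their backs; the gripper's body (75 mm by 177 mm) begins 78 mm behind the grasp point.
Start: joints at [-1.251, 0.3, 1.521, -0, 1.321, -0.067], TCP at [0.207, -0.509, 0.205] pointing down, gripper open.
Joint ranges: [-3.03, 3.03], [-0.79, 2.21], [0.23, 2.52], [-1.04, 4.18], [0, 3.07], [-2.55, 2.55]. Speed limits (rad/s): [2.22, 2.22, 2.57, 3.14, 3.14, 3.14].

## Interface

Orientations are given as [roll, pitch, yaw] about the fixed x, y, z axes, in that order (R = Rz(yaw) Ry(pitch) Rx(roll)).
In Python, from station import ctrl gives the robot as it stands.
- The arm moves only by the tool carry_out, never from a script. Its argument "motion" is text: rows parted by semicolons, each of 7 numbers parted by spaces: the shift along the world's x, y, z in m, then the turn, a rotation vector about the world's x, y, z in degrees, then the closure in counts, from 0 (fully open) to 255 (shut). In form: dx dy dz wx wy wz hand; .... A call has 1 to 20 rows; each row shifts and turns the commanded pose from where the row before left it; what a row does not reach is not made up. A row lasts 1/12 s, in which the tool goes at most 41.7 mm and 7.16 degrees, less where a joint would pass 70% of its speed; a pose out of reach is approached as far as the arm can. A call is refused whole if a number of a shift passes 0.0417 or a number of a turn 7.16, either way. A call with a gripper value outside its range is refused whole. The fingers move at their own pace and stop on an object; "grip_force" is the grip in N (left out, the last holds). Time passes only in rows, so rows that do not move let the fingers close. It gives the time, the measured TCP pose, the force, the opening and the grip force at its end, in the units of the state.
- ctrl.get_obs(): the state, without advancing time (a new reading comes with each control period).
- ctrl.camera(name): name is "scene" or "top" or "wrist"; returns a dict with "pixels" (400x640x3 uint8, red, green, blue), "range_z" (400x640 float32, m along the optical axis (not along the pixel's ray), 0 where there is no reading), "K" (3x3 intrinsics, pixels), "position" and "attitude" of the camera in the world. Camera axes: x right, y up, looking along -z (the intrinsics and any distortion apply to the point x, -y, -z); pixel columns grow to the right and rows downward; lengths in m; the calibration is good to about 2 mm. The wrist camera is an equidistant fisheye: a pixel r from the principal point sees the ray r / f radians off the axis. A picture is of the moment at which its call begins.
- ctrl.hand_in(): hands the job in; it is judged then, once.
The state is a dict: "time_s": time; "qpos": joint angles; "joint_vel": joint speeds; "tau": joint torques, N m; "ee_pos": TCP position; "eef_rot": TCP orientation; "force": force on the tool from outside, world axes, zero at the start; "moment": the same for the moment, N m; "grip_width": finger opening in m; "grip_force": force on a finger pad.
Only numpy, scipy, OpenCV 4.12 (cv2) and the standard library are available. Lean on these libraries where they do the work, as an engineer would, in place of code of your own. Each camera call takes 0.05 s, during which the arm holds its last target. There are 200 camera calls.

## Working session

There is one attempt and no reset: what is moved stays moved. The work goes in short steps, Python scripts to look and compute and a tool call to move; the robot and the scene stay as the last step left them, time stands still between calls to the robot, and variables do not carry over. Pictures are saved under pics/ and viewed, at most 10 in all, crops included, and the job is handed in when it is done.

Besides the shell and the picture viewer there is one more tool, called after "Call:" as name(argument=value, ...) on one line, values as JSON. carry_out: Moves the arm, as the interface text tells. Its arguments: {"type":"object","properties":{"motion":{"type":"string"},"grip_force":{"type":"number"}},"required":["motion"]}

```bash
mkdir -p pics; ls; cat > h.py <<'E'
import numpy as np, cv2
from station import ctrl
def snap(name):
    c=ctrl.camera(name); np.savez(f'{name}.npz',**{k:np.asarray(v) for k,v in c.items()}); return c
def rot(a):
    a=np.asarray(a,float)
    from scipy.spatial.transform import Rotation as R
    return a if a.shape==(3,3) else (R.from_euler('xyz',a).as_matrix() if a.size==3 else R.from_quat(a).as_matrix())
def px(c,u,v,d=None):
    K=c['K'];z=d if d else float(c['range_z'][int(v),int(u)])
    p=np.array([(u-K[0,2])/K[0,0]*z,-(v-K[1,2])/K[1,1]*z,-z])
    return rot(c['attitude'])@p+c['position']
E
python3 - <<'E'
from h import *
for n in('scene','top'):
    c=snap(n);print(n,c['K'],c['position'],c['attitude'])
    cv2.imwrite(f'pics/{n}1.png',c['pixels'][...,::-1])
print(ctrl.get_obs())
E
```

```text
pics
scene [[416.64912199   0.         325.1001436 ]
 [  0.         416.64912199 205.28535122]
 [  0.           0.           1.        ]] [1.02785615 0.12135777 0.85636074] [ 0.63353037 -0.00703766  1.99051538]
top [[388.07558305   0.         321.27366497]
 [  0.         388.07558305 199.87271759]
 [  0.           0.           1.        ]] [ 0.43483877 -0.10299316  0.8501514 ] [ 0.10476234 -0.00978249 -1.54676975]
{'time_s': 0.1, 'qpos': array([-1.25059188e+00,  3.00376969e-01,  1.52154446e+00, -3.28171989e-05,
        1.32070824e+00, -6.65860400e-02]), 'joint_vel': array([ 0.00087052, -0.00129156, -0.00439867,  0.00030585,  0.00124526,
        0.00206325]), 'tau': array([ 1.35313123e-03, -5.32639360e+01, -3.53284621e+01,  7.08897924e-02,
        2.34468776e-02, -4.79584628e-05]), 'ee_pos': array([ 0.20738772, -0.50913304,  0.20495346]), 'eef_rot': array([-3.14055582e+00, -3.72826729e-05,  3.86798602e-01]), 'force': array([0.33227998, 0.63707526, 0.08177758]), 'moment': array([-0.01934847,  0.01634183, -0.00531856]), 'grip_force': 0.0, 'grip_width': 0.0938895441779838}
```

View pics/scene1.png

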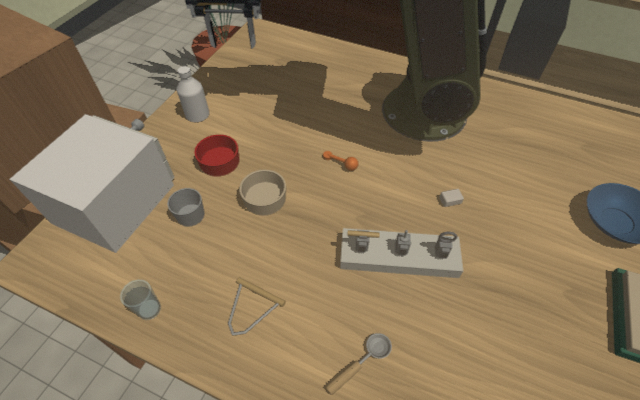

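View pics/top1.png

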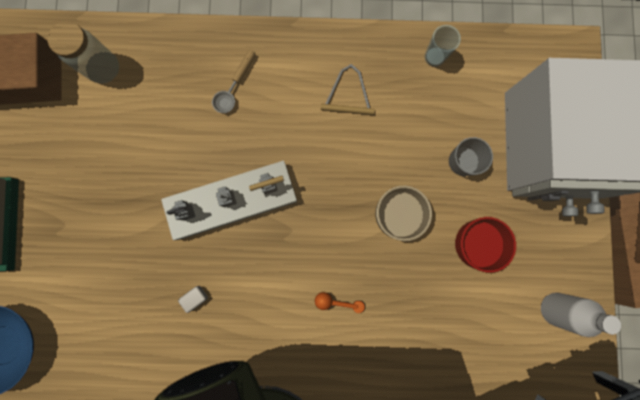

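The scene view shows the stand at (400,252). The T-perch with its bamboo bar is at (363,236), the spike clip at (403,240) and the hoop clip at (447,243). The top view shows the perch at (267,184), the beige ramekin at (405,214), and a red look-alike at (486,244). The grey cup at (472,158) is another shape. I'll confirm this in an enlarged crop.

```bash
python3 - <<'E'
from h import *
s=np.load('scene.npz');t=np.load('top.npz')
a=s['pixels'][215:285,330:470,::-1];b=t['pixels'][150:250,155:310,::-1]
a=cv2.resize(a,(560,280),interpolation=cv2.INTER_CUBIC)
b=cv2.resize(b,(465,300),interpolation=cv2.INTER_CUBIC)
o=np.zeros((580,560,3),np.uint8);o[:280]=a;o[280:,:465]=b
cv2.imwrite('pics/crop1.png',o)
for u,v in[(267,184),(252,188),(281,181),(405,214),(292,195),(165,200),(176,239),(286,163),(300,202)]:print(u,v,px(t,u,v).round(4))
# rim fit: points near z .048
V,U=np.mgrid[175:255,360:450]
P=np.array([px(t,u,v) for u,v in zip(U.ravel(),V.ravel())])
R=P[(P[:,2]>.040)&(P[:,2]<.06)]
(c,r)=cv2.minEnclosingCircle(R[:,:2].astype(np.float32));print('rim',c,r,len(R),R[:,2].max())
# crossbar pts
V,U=np.mgrid[165:205,240:300]
P=np.array([px(t,u,v) for u,v in zip(U.ravel(),V.ravel())])
R=P[(P[:,2]>.078)&(P[:,2]<.11)];print('bar',len(R),cv2.minAreaRect((R[:,:2]*1000).astype(np.float32)),R[:,2].max())
V,U=np.mgrid[150:250,150:310]
P=np.array([px(t,u,v) for u,v in zip(U.ravel(),V.ravel())])
R=P[(P[:,2]>.025)&(P[:,2]<.042)];print('stand',len(R),cv2.minAreaRect((R[:,:2]*1000).astype(np.float32)))
E
```

```text
267 184 [ 5.443e-01 -1.000e-04  8.650e-02]
252 188 [0.5349 0.0285 0.0911]
281 181 [ 0.5586 -0.0227  0.0364]
405 214 [ 0.4975 -0.293   0.0045]
292 195 [ 0.5296 -0.0468  0.0344]
165 200 [0.5123 0.2203 0.0338]
176 239 [0.4312 0.1978 0.0177]
286 163 [ 0.6055 -0.0285 -0.0031]
300 202 [ 0.5187 -0.0624 -0.0013]
rim (0.4980367124080658, -0.281371533870697) 0.057844310998916626 461 0.05105260245790055
bar 279 ((547.303466796875, 1.3290481567382812), (26.750471115112305, 69.62589263916016), 22.066709518432617) 0.09317449055424454
stand 4409 ((517.7254638671875, 86.7925796508789), (90.43172454833984, 270.5872497558594), 19.31113624572754)
```

View pics/crop1.png

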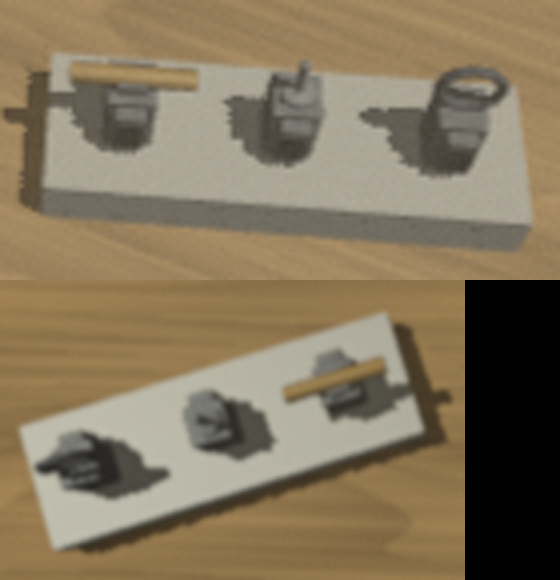

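The crop confirms it. The clip with the straight bamboo bar is the one meant, at the stand's -y end; the others carry a spike and a hoop. I'll move above it for a close look.

Call:
carry_out(motion="0.0213 0.032 0 0 0 5.45 0;0.0213 0.032 0 0 0 5.45 0;0.0213 0.032 0 0 0 5.45 0;0.0213 0.032 0 0 0 5.45 0;0.0213 0.032 0 0 0 5.45 0;0.0213 0.032 0 0 0 5.45 0;0.0213 0.032 0 0 0 5.45 0;0.0213 0.032 0 0 0 5.45 0;0.0213 0.032 0 0 0 5.45 0;0.0213 0.032 0 0 0 5.45 0;0.0213 0.032 0 0 0 5.45 0;0.0213 0.032 0 0 0 5.45 0;0.0213 0.032 0 0 0 5.45 0;0.0213 0.032 0 0 0 5.45 0;0.0213 0.032 0 0 0 5.45 0;0.0213 0.032 0 0 0 5.45 0;0 0 0 0 0 0 0", grip_force=20)

```text
time_s: 1.52
ee_pos: [0.5501, 0.0073, 0.2047]
eef_rot: [-3.141, -0.001, 1.919]
force: [-0.2, -0.0, -0.1]
grip_width: 0.0937
grip_force: 0.0
```

```bash
python3 - <<'E'
from h import *
c=snap('wrist');print(c['K'],c['position'],c['attitude'],c['range_z'].max())
o=ctrl.get_obs();print(o['ee_pos'],o['eef_rot'],o['time_s'],o['qpos'])
cv2.imwrite('pics/w1.png',c['pixels'][...,::-1])
E
```

```text
[[309.70691629   0.         320.74948343]
 [  0.         309.70691629 198.26298528]
 [  0.           0.           1.        ]] [0.52278416 0.0838433  0.3849612 ] [-0.27849776 -0.00118892  0.34713293] 1.5873538
[0.54893472 0.00512065 0.20455752] [-3.14045730e+00 -6.41182807e-04  1.91356723e+00] 1.5667 [-5.74663128e-02  2.99074681e-01  1.52416795e+00  1.52933088e-04
  1.31964548e+00 -4.00275688e-01]
```

View pics/w1.png

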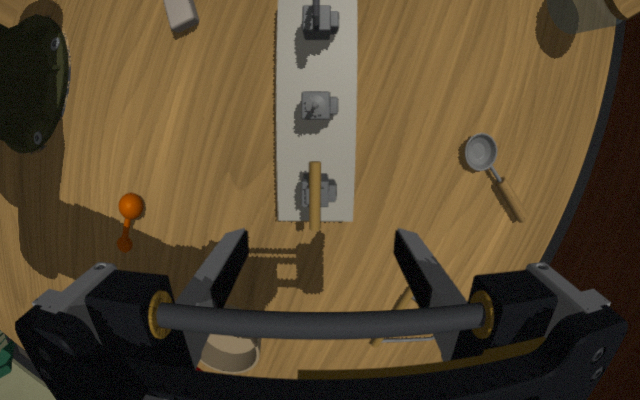

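The wrist view shows the perch bar from (315,162) to (315,230). Its handle is at (318,192), and the buttons appear on the right (+x) side of each clip. I'll enlarge the crop and measure.

```bash
cat >> h.py <<'E'
def wpx(c,u,v,zw):
    K=c['K'];x,y=(u-K[0,2])/K[0,0],(v-K[1,2])/K[1,1];r=np.hypot(x,y)+1e-12
    d=rot(c['attitude'])@np.array([x/r*np.sin(r),-y/r*np.sin(r),-np.cos(r)])
    return c['position']+d*(zw-c['position'][2])/d[2]
E
python3 - <<'E'
from h import *
c=np.load('wrist.npz')
for u,v,z in[(315,162,.091),(315,230,.091),(276,221,.034),(354,221,.034)]:print(wpx(c,u,v,z).round(4))
cv2.imwrite('pics/w1c.png',cv2.resize(c['pixels'][80:240,270:370,::-1],None,fx=3.7,fy=3.7,interpolation=cv2.INTER_CUBIC))
E
```

```text
[0.5342 0.0371 0.091 ]
[ 0.5577 -0.0288  0.091 ]
[ 0.516  -0.0559  0.034 ]
[ 0.6049 -0.0236  0.034 ]
```

View pics/w1c.png

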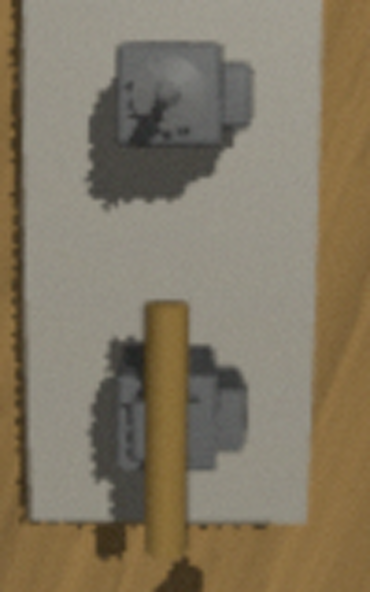

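The button pad is at crop (233,410), on the +x side, so the perch yaw is about 19.6° and the tool is already aligned. Now I'll descend.

Call:
carry_out(motion="-0.0018 0.0005 -0.02 0 0 0 0;0 0 -0.02 0 0 0 0;0 0 -0.02 0 0 0 0;0 0 -0.02 0 0 0 0;0 0 -0.02 0 0 0 0;0 0 -0.02 0 0 0 0;0 0 -0.02 0 0 0 0;0 0 -0.015 0 0 0 0;0 0 -0.006 0 0 0 0;0 0 0 0 0 0 0;0 0 0 0 0 0 0;0 0 0 0 0 0 0")

```text
time_s: 2.57
ee_pos: [0.547, 0.0028, 0.0456]
eef_rot: [3.14, 0.001, 1.908]
force: [-0.6, 0.5, -0.8]
grip_width: 0.0939
grip_force: 0.0
```

Call:
carry_out(motion="-0.0005 0.0005 -0.003 0 0 0 130;0 0 0 0 0 0 150;0 0 0 0 0 0 170;0 0 0 0 0 0 200;0 0 0 0 0 0 255;0 0 0 0 0 0 255;0 0 0 0 0 0 255;0 0 0 0 0 0 255;0 0 0 0 0 0 255;0 0 0 0 0 0 255", grip_force=20)

```text
time_s: 3.4
ee_pos: [0.5462, 0.0037, 0.0416]
eef_rot: [3.141, 0.0, 1.909]
force: [-2.6, -0.5, 2.7]
grip_width: 0.0309
grip_force: 6.1
```

Call:
carry_out(motion="0 0 0 0 0 0 255;0 0 0 0 0 0 255;0 0 0 0 0 0 255;0 0 0 0 0 0 255", grip_force=25)

```text
time_s: 3.73
ee_pos: [0.5459, 0.0036, 0.0418]
eef_rot: [-3.141, 0.0, 1.909]
force: [-1.8, 0.2, 4.6]
grip_width: 0.0278
grip_force: 25.0
```

Call:
carry_out(motion="0 0 0.003 0 0 0 255;0 0 0.005 0 0 0 255;0 0 0.005 0 0 0 255;0 0 0.006 0 0 0 255;0 0 0.006 0 0 0 255;0 0 0.006 0 0 0 255;0 0 0.008 0 0 0 255;0 0 0.01 0 0 0 255;0 0 0.015 0 0 0 255;0 0 0.02 0 0 0 255;0 0 0.02 0 0 0 255;0 0 0 0 0 0 255;0 0 0 0 0 0 255")

```text
time_s: 4.82
ee_pos: [0.5463, 0.0036, 0.1465]
eef_rot: [3.14, 0.001, 1.909]
force: [0.3, -0.0, -1.4]
grip_width: 0.0281
grip_force: 25.0
```

```bash
python3 - <<'E'
from h import *
c=snap('wrist');o=ctrl.get_obs();print(o['ee_pos'],o['grip_width'],o['force'])
s=snap('scene')
a=cv2.resize(c['pixels'][100:300,200:440,::-1],(480,400));b=cv2.resize(s['pixels'][150:290,310:480,::-1],(486,400))
cv2.imwrite('pics/lift.png',np.hstack([a,b])[:,:800])
E
```

```text
[0.54581253 0.00364235 0.14536941] 0.027568950334977853 [-0.22506202 -1.09110698 -1.24192117]
```

View pics/lift.png

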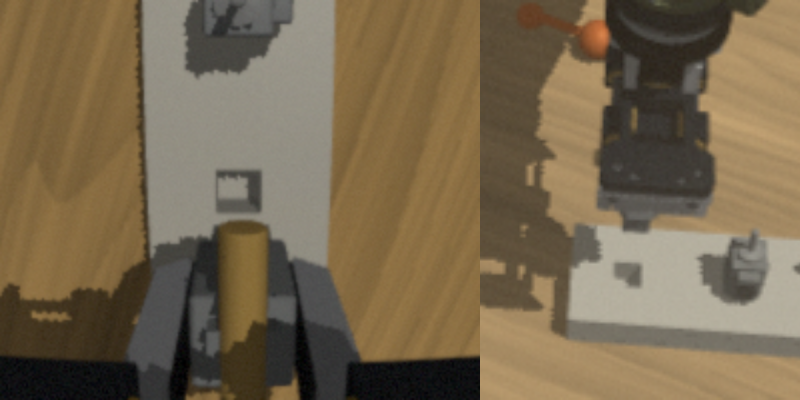

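The perch is out of its socket: the hole shows at (238,190) and the perch hangs upright in the fingers. Next I'll carry it over the ramekin.

Call:
carry_out(motion="-0.0024 -0.014 0 0 0 0 255;-0.0048 -0.0285 0 0 0 0 255;-0.0048 -0.0285 0 0 0 0 255;-0.0048 -0.0285 0 0 0 0 255;-0.0048 -0.0285 0 0 0 0 255;-0.0048 -0.0285 0 0 0 0 255;-0.0048 -0.0285 0 0 0 0 255;-0.0048 -0.0285 0 0 0 0 255;-0.0048 -0.0285 0 0 0 0 255;-0.0048 -0.0285 0 0 0 0 255;-0.0024 -0.0145 0 0 0 0 255;0 0 0 0 0 0 255;0 0 0 0 0 0 255")

```text
time_s: 6.0
ee_pos: [0.4976, -0.2811, 0.1446]
eef_rot: [-3.141, -0.001, 1.908]
force: [-0.2, 0.4, -0.2]
grip_width: 0.0279
grip_force: 25.0
```

```bash
python3 - <<'E'
from h import *
c=snap('wrist');o=ctrl.get_obs();print(o['ee_pos'],o['grip_width'],o['force'])
s=snap('top')
a=cv2.resize(c['pixels'][150:350,200:440,::-1],(480,400));b=cv2.resize(s['pixels'][150:280,340:480,::-1],(431,400))
cv2.imwrite('pics/over.png',np.hstack([a,b])[:,:800])
E
```

```text
[ 0.49792417 -0.2804631   0.14479322] 0.02789439130289053 [-0.23442731  0.60098219 -1.39488296]
```

View pics/over.png

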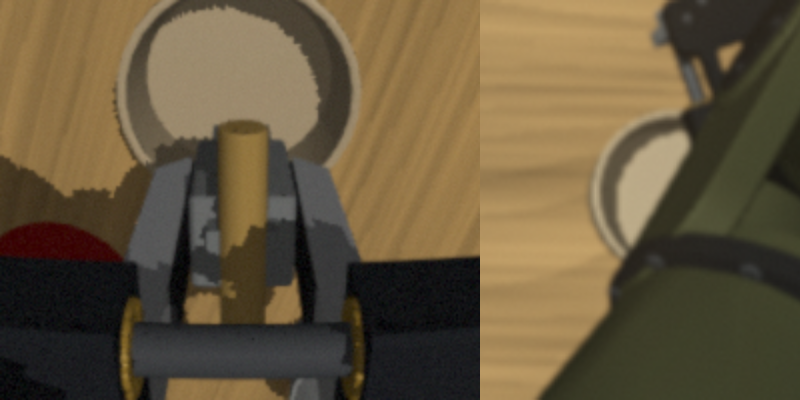

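```bash
python3 - <<'E'
from h import *
from scipy.optimize import least_squares as L
c=np.load('wrist.npz')
P=np.array([wpx(c,200+a/2,150+b/2,.048)[:2] for a,b in[(118,75),(117,100),(127,135),(359,75),(359,105),(350,135),(145,25),(335,25)]])
print(L(lambda p:np.hypot(*(P-p).T)-.058,[.498,-.281]))
E
```

```text
message: `ftol` termination condition is satisfied.
     success: True
      status: 2
         fun: [-9.659e-05 -6.033e-04 -2.197e-03 -2.030e-04 -1.108e-03
               -2.364e-03 -1.446e-03 -4.211e-04]
           x: [ 4.973e-01 -2.825e-01]
        cost: 7.164030708254072e-06
         jac: [[ 9.954e-01  9.540e-02]
               [ 9.531e-01  3.026e-01]
               ...
               [ 9.278e-01 -3.732e-01]
               [-5.076e-01 -8.616e-01]]
        grad: [-5.921e-09  2.276e-08]
  optimality: 2.2756051894180437e-08
 active_mask: [ 0.000e+00  0.000e+00]
        nfev: 6
        njev: 6
```

The perch is within 2 mm of the ramekin's centre. The over-view shows the ramekin centred at crop (238,90) with the perch above it, so I'll lower it gently.

Call:
carry_out(motion="0 -0.0015 -0.01 0 0 0 255;0 0 -0.015 0 0 0 255;0 0 -0.015 0 0 0 255;0 0 -0.015 0 0 0 255;0 0 -0.015 0 0 0 255;0 0 -0.015 0 0 0 255;0 0 -0.01 0 0 0 255;0 0 -0.004 0 0 0 255;0 0 -0.002 0 0 0 255;0 0 0 0 0 0 255;0 0 0 0 0 0 255;0 0 0 0 0 0 255")

```text
time_s: 7.1
ee_pos: [0.4983, -0.283, 0.0452]
eef_rot: [3.141, 0.001, 1.909]
force: [-0.4, 0.4, -1.1]
grip_width: 0.0283
grip_force: 25.0
```

Call:
carry_out(motion="0 0 -0.002 0 0 0 255;0 0 -0.002 0 0 0 255;0 0 -0.001 0 0 0 255;0 0 0 0 0 0 255;0 0 0 0 0 0 255")

```text
time_s: 7.52
ee_pos: [0.4979, -0.2829, 0.0394]
eef_rot: [-3.142, -0.0, 1.909]
force: [-0.0, 0.5, -0.5]
grip_width: 0.0283
grip_force: 25.0
```

Call:
carry_out(motion="0 0 -0.001 0 0 0 255;0 0 0 0 0 0 255;0 0 0 0 0 0 255")

```text
time_s: 7.77
ee_pos: [0.4981, -0.283, 0.0388]
eef_rot: [3.141, 0.001, 1.909]
force: [-1.3, -0.4, 3.6]
grip_width: 0.0277
grip_force: 25.0
```

Contact is at +3.6 N. I'll open slowly, moving the tool toward the button side so the spring doesn't push the perch over.

Call:
carry_out(motion="0 0 0 0 0 0 180;0 0 0 0 0 0 178;0.0009 0.0003 0 0 0 0 173;0 0 0 0 0 0 173;0.0009 0.0003 0 0 0 0 168;0 0 0 0 0 0 168;0.0009 0.0003 0 0 0 0 162;0 0 0 0 0 0 162;0.0009 0.0003 0 0 0 0 157;0 0 0 0 0 0 157")

```text
time_s: 8.6
ee_pos: [0.5015, -0.2815, 0.0382]
eef_rot: [-3.141, -0.0, 1.909]
force: [0.2, -0.1, -0.5]
grip_width: 0.0362
grip_force: 0.2
```

Call:
carry_out(motion="0 0 0 0 0 0 152;0 0 0 0 0 0 145;0 0 0 0 0 0 138;0 0 0 0 0 0 130;0 0 0 0 0 0 120;0 0 0 0 0 0 120;0 0 0 0 0 0 120")

```text
time_s: 9.18
ee_pos: [0.5016, -0.2817, 0.0384]
eef_rot: [-3.142, -0.0, 1.909]
force: [0.1, 0.3, 0.3]
grip_width: 0.0498
grip_force: 0.0
```

```bash
python3 - <<'E'
from h import *
c=snap('wrist');o=ctrl.get_obs();print(o['ee_pos'],o['grip_width'],o['force'],o['grip_force'])
cv2.imwrite('pics/rel.png',cv2.resize(c['pixels'][130:350,200:440,::-1],(600,550)))
E
```

```text
[ 0.50153267 -0.28165241  0.03841652] 0.04971772680019136 [-0.10674361  0.83816151 -0.36401755] 0.0
```

View pics/rel.png

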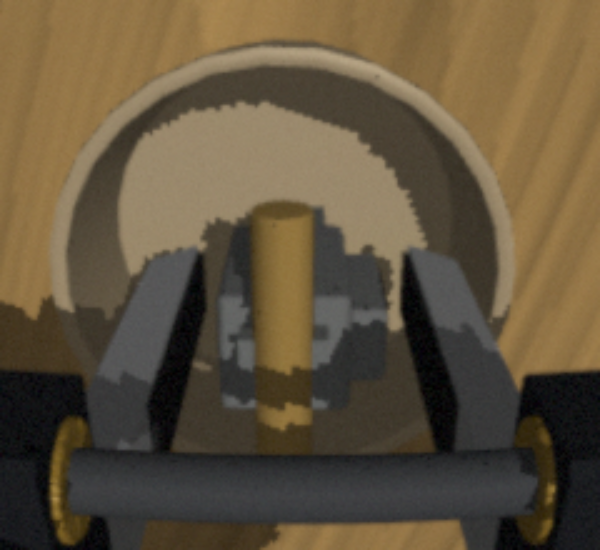

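The perch stands upright in the ramekin at (290,310), clear of both fingers at (175,330) and (440,330). I'll withdraw straight up.

Call:
carry_out(motion="0 0 0.004 0 0 0 120;0 0 0.01 0 0 0 120;0 0 0.015 0 0 0 120;0 0 0.02 0 0 0 120;0 0 0.025 0 0 0 120;0 0 0.03 0 0 0 120;0 0 0.03 0 0 0 120;0 0 0.03 0 0 0 120;0 0 0.02 0 0 0 120;0 0 0 0 0 0 120;0 0 0 0 0 0 120")

```text
time_s: 10.15
ee_pos: [0.5018, -0.2818, 0.224]
eef_rot: [3.14, 0.002, 1.909]
force: [0.1, -0.1, -0.9]
grip_width: 0.0498
grip_force: 0.0
```

```bash
python3 - <<'E'
from h import *
c=snap('wrist');s=snap('scene');o=ctrl.get_obs();print(o['ee_pos'],o['time_s'])
a=cv2.resize(c['pixels'][100:350,200:440,::-1],(384,400));b=cv2.resize(s['pixels'][130:260,200:335,::-1],(415,400))
cv2.imwrite('pics/end.png',np.hstack([a,b]))
E
```

```text
[ 0.50120681 -0.28142388  0.22177008] 10.25
```

View pics/end.png

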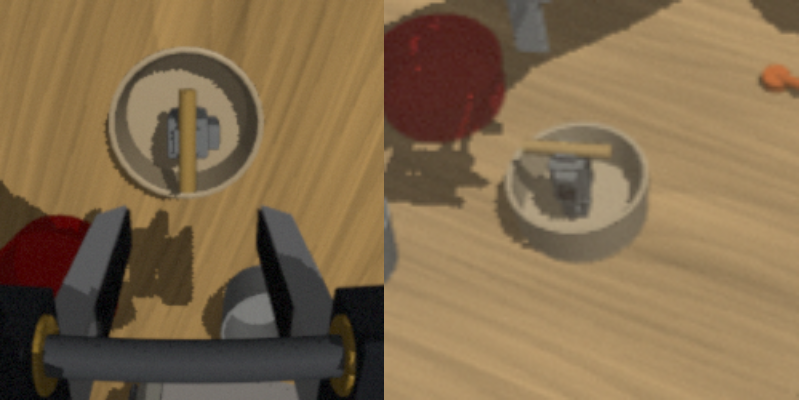

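The perch is standing in the upright beige ramekin, at (190,135) on the left and (570,180) on the right. The gripper is clear.

```bash
python3 -c "
from station import ctrl
print(ctrl.hand_in())"
```

```text
the job is handed in; nothing more can be done
None
```

I pulled the T-perch straight up out of its socket with the release button held in, lowered it to the floor of the beige ramekin before letting go, and handed in with both standing upright and the gripper clear, about 10 s into the 42 s limit.

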